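# Click the tube mixer's speed lever to the marked notch and start it

### The job

Set the tube mixer to the speed marked by the yellow pin, then start it: push the black thumb lever notch by notch, counting the clicks, until the red pointer rests over the yellow pin without ever running past it, and let the lever go; then press the green button fully down once and let it come up. Push the lever gently with a fingertip from one side, well under 20 N (do not squeeze it), do not press the button before the speed is set, and leave the vial and the other things on the bench where they are.

Things in the scene. Friction and masses are not known exactly. Their poses are not given: they have to be found in the camera images.
- mixer: white tube mixer, fixed, 230 (x) x 280 (y) x 85 mm high, flat grey deck; origin at the centre of its underside, on the vertical pivot axis of lever and pointer; its +x side carries the scale, its -x side the lever. A clear guard, 19 mm high on the deck at x +20 to +102 mm, covers scale, pointer and pins: the pointer moves only through the thumb lever
- thumb: thumb lever; origin on the pivot axis at bench height, -x axis along the lever to its paddle; forward = counter-clockwise from above. It drives the pointer through a torsion spring (0.31 N per mm at the paddle, up to 40 mm, then solid); unloaded it points exactly opposite to the pointer. Let go, it springs back in line and the pointer keeps its notch. Over 20 N on it is a failure
- thumb_pad (a point): centre of the lever's black upright paddle, 80 mm from the pivot; 10 mm thick, 26 mm along the lever, 14 to 48 mm above the deck. Push its side face with shut fingers: the spring winds up until the pointer snaps on a notch (click) and the push drops 3 to 5 N. Clicks come at 3 to 12 N, different each time: first after 14 to 35 mm (not known beforehand), then every 16 mm
- pointer_tip (a point): tip of the red needle, 75 mm from the pivot axis, 10 mm above the deck, under the guard. It rests in one of 7 notches (white ticks on a dark dial) 0.2 rad = 15 mm apart, at -0.8, -0.6 ... 0.4 rad about the pivot from the mixer's x axis (counter-clockwise positive); it starts in the first notch
- yellow_pin_top (a point): top centre of the yellow pin that marks the wanted notch: 11 mm wide, 6 mm high, fixed, 75 mm from the pivot axis, at the third, fourth, fifth or sixth notch; three like blue pins stand at the others of these. When the speed is set the pointer tip is straight above it
- start_top (a point): centre of the top face of the round green start button, 26 mm wide, in a black collar 12 mm high; its top stands 22 mm above the deck when up
- start (a joint): travel of the green button in m: 0 up, 0.006 fully down (takes about 5 N); it springs back
- vial: loose capped vial, 26 mm wide, 71 mm high, standing in the mixer's rubber cup (its base 3 mm above the deck); origin at the centre of its base
- dishes: loose stack of culture dishes, 90 mm wide, 43 mm high; origin at the base centre
- tub: loose red tub with blue lid, 122 mm wide, 101 mm high; origin at the base centre
- spray: loose clear spray bottle with blue head, 64 mm wide, 191 mm high; origin at the base centre
- flask: loose conical glass flask, 84 mm wide, 114 mm high; origin at the base centre
- marker: loose white marker pen with red cap lying on the bench, 122 mm long, 14 mm thick, along its x axis; origin under its middle

How it is judged:
On the way, in this order (a step that is already met when the one before it is completed fails the run):
1. the red pointer rests over the yellow pin and the thumb lever is let go (horizontal distance between pointer_tip and yellow_pin_top below 0.005 m and contact force between anything else and thumb below 0.3 N), for 0.3 s.
2. the green button is pressed fully down (value of joint start above 0.005 m), for 0.05 s.
At the end, for the whole second after the job is handed in: the pointer tip is within 5 mm (horizontally) of the yellow pin's centre, the thumb lever is free, and the green button, after having been pressed at least 5 mm down with the speed set, is up again (within 2 mm) (all of step 1 and value of joint start below 0.002 m); the robot touches nothing.
It fails at once if the pointer runs past the yellow pin (more than 10 mm beyond it, that is two thirds of a notch) (y of pointer_tip in the frame of yellow_pin_top above 0.01 m).
It fails at once if more than 20 N on the thumb lever (contact force between anything else and thumb above 20 N).
It fails at once if the button is pressed before the pointer is at the yellow pin (value of joint start above 0.003 m and horizontal distance between pointer_tip and yellow_pin_top above 0.008 m).
It fails at once if the vial or another loose thing is shifted by more than 30 mm (distance of any of vial, dishes, tub, spray, flask, marker from where it was at the start of the episode above 0.03 m).
It also fails if it takes over 72 s, if anything falls off the work surface, if the arm or the gripper's body presses on something with over 40 N, if the wrist force passes 120 N, or if a joint passes its speed limit or range.

### The arm

A 7-joint arm with a two-finger parallel gripper is mounted at the origin on the work surface. World frame = base frame: x ahead of the robot, y to its left, z up, the work surface at z = 0. Lengths are in m, angles in rad, forces in N, time in s.
With the tool pointing down it reaches from about 0.4 to 0.875 m from the base axis. Payload 19.3 kg.
Tool frame: the origin (TCP) lies midway between the tips of the shut fingers; the grasp point (between the pads) lies 19 mm behind it; z points along the fingers, y is the line along which they close (so a half turn about z gives the same grasp; the last joint's range is limited). The gripper opens to 85 mm and grips with 20 to 120 N. Pads are 22 mm wide; open, the fingers measure 114 mm over their backs; the gripper's body (76 mm by 85 mm) begins 54 mm behind the grasp point. The pads swing forward as they close: fully open they stand 13 mm farther back than shut.
Start: joints at [-1.344, 0.521, -0.036, 1.599, 0.021, 1.021, -0.113], TCP at [0.183, 0.598, 0.231] pointing down, gripper open.
Joint ranges: [-2.91, 2.91], [-0.3, 2.13], [-1.5, 1.42], [0.17, 2.43], [-1.26, 4.41], [0.16, 1.93], [-2.52, 2.52]. Speed limits (rad/s): [1.89, 1.89, 2.39, 2.39, 3.01, 3.01, 3.01].

### API

Orientations are given as [roll, pitch, yaw] about the fixed x, y, z axes, in that order (R = Rz(yaw) Ry(pitch) Rx(roll)).
In Python, from workcell import bot gives the robot as it stands.
- The arm moves only by the tool move_arm, never from a script. Its argument "series" is a list of rows, each a list of 3 entries, a list of its own where there are three numbers: the shift along the tool's x, y, z in cm, then the turn, a rotation vector about the tool's x, y, z in rad, then the opening in per cent of the stroke, from 0 (shut) to 100 (fully open). A call has 1 to 20 rows; each row is the pose to reach, as a shift and turn from the pose commanded when the call began, along the tool's axes at that moment; what a row does not reach only later rows make up. A row lasts 1/12 s, in which the tool goes at most 41.7 mm and 7.16 degrees, less where a joint would pass 70% of its speed; a pose out of reach is approached as far as the arm can. A call with a gripper value outside its range is refused whole. The fingers move at their own pace and stop on an object; "squeeze" is the grip in N (left out, the last holds). Time passes only in rows, so rows that repeat a pose let the fingers close. It gives the time, the measured TCP pose, the force, the opening and the grip force at its end, in the units of the state.
- bot.observe(): the state, without advancing time (a new reading comes with each control period).
- bot.grab_frame(name): name is "side" or "top"; returns (picture, depth): 420x560x3 uint8, red, green, blue; 420x560 float32, m along the optical axis (not along the pixel's ray), 0 where there is no reading.
- bot.camera_params(name): a dict with "fovy" (degrees; the focal length in pixels is half the picture's height over the tangent of half this angle, whatever the lens; pixels are square), "cx", "cy" (the principal point, pixels), "R" (3x3) and "t" (3): a world point X has camera coordinates R X + t. Camera axes: x right, y down, z forward; pixel columns grow to the right and rows downward; lengths in m; the calibration is good to about 2 mm. A picture is of the moment at which its call begins. camera_params takes no time and is no camera call.
- bot.job_done(): hands the job in; it is judged then, once.
Trained networks look in the newest picture that a camera, given by its name, has taken for a name from the list of things; names that differ only in an ending like _2 or _b are one class to them, and where a whole thing is asked for, a point or a joint stands for the part that bears it (a point fixed in the world has none). Each returns a list of dicts, best first, with "conf" (0 to 1); they miss things now and then, are a little off and sometimes report something else, mostly with a low value. They report only what shows in the picture. A call takes as long as a camera call.
- bot.find_in(camera, thing): "bbox" ([left, top, right, bottom] in pixels, round what is visible of it).
- bot.trace(camera, thing): "mask" (420x560 bool, what is visible of it) and "bbox" ([left, top, right, bottom] in pixels, round what is visible of it).
The state is a dict: "clock": time; "qpos": joint angles; "qd": joint speeds; "joint_efforts": joint torques, N m; "position": TCP position; "tool_rot": TCP orientation; "force": force on the tool from outside, world axes, zero at the start; "moment": the same for the moment, N m; "grip_width": finger opening in m; "finger_force": force on a finger pad.
Only numpy, scipy, OpenCV 4.12 (cv2) and the standard library are available. Lean on these libraries where they do the work, as an engineer would, in place of code of your own. Each camera call takes 0.05 s, during which the arm holds its last target. There are 200 camera calls.

## Working session

There is one attempt and no reset: what is moved stays moved. The work goes in short steps, Python scripts to look and compute and a tool call to move; the robot and the scene stay as the last step left them, time stands still between calls to the robot, and variables do not carry over. Pictures are saved under pics/ and viewed, at most 10 in all, crops included, and the job is handed in when it is done.

Besides the shell and the picture viewer there is one more tool, called after ">>>" by a JSON object that holds its "api" and its "payload", one argument or row to a line. move_arm: Moves the arm, as the interface text tells. Its arguments: {"type":"object","properties":{"series":{"type":"array"},"squeeze":{"type":"number"}},"required":["series"]}

```bash
mkdir -p pics; cat > h.py <<'E'
import numpy as np, cv2
from workcell import bot
def K(c):
    p=bot.camera_params(c); return 210/np.tan(np.radians(p["fovy"])/2),p["cx"],p["cy"],np.array(p["R"]),np.array(p["t"])
def px2w(c,u,v,d):
    f,cx,cy,R,t=K(c); return R.T@(np.array([(u-cx)/f*d,(v-cy)/f*d,d])-t)
def plane(c,u,v,z):
    f,cx,cy,R,t=K(c); o=-R.T@t; r=R.T@np.array([(u-cx)/f,(v-cy)/f,1.]); return o+r*(z-o[2])/r[2]
def w2px(c,X):
    f,cx,cy,R,t=K(c); p=R@np.array(X)+t; return np.array([cx+f*p[0]/p[2],cy+f*p[1]/p[2]])
E
python3 - <<'E'
from h import *
for c in ("top","side"):
    im,d=bot.grab_frame(c); cv2.imwrite(f"pics/{c}0.png",im[:,:,::-1])
    for n in ("mixer","thumb","thumb_pad","pointer_tip","yellow_pin_top","start_top","vial"):
        r=bot.find_in(c,n)
        print(c,n,[(np.round(x["bbox"]).tolist(),round(x["conf"],2)) for x in r[:2]])
s=bot.observe(); print({k:np.round(v,3).tolist() for k,v in s.items()})
E
```

```text
top mixer [([217.0, 133.0, 339.0, 247.0], 0.93)]
top thumb [([308.0, 164.0, 320.0, 174.0], 0.51)]
top thumb_pad [([254.0, 185.0, 282.0, 221.0], 0.77)]
top pointer_tip [([261.0, 182.0, 286.0, 226.0], 0.51)]
top yellow_pin_top [([216.0, 134.0, 337.0, 248.0], 0.63)]
top start_top []
top vial [([229.0, 183.0, 238.0, 191.0], 0.58)]
side mixer [([225.0, 184.0, 363.0, 282.0], 0.85), ([255.0, 197.0, 298.0, 214.0], 0.35)]
side thumb [([253.0, 194.0, 299.0, 213.0], 0.78)]
side thumb_pad [([254.0, 191.0, 298.0, 212.0], 0.51)]
side pointer_tip [([254.0, 191.0, 301.0, 217.0], 0.93)]
side yellow_pin_top []
side start_top [([321.0, 217.0, 334.0, 225.0], 0.46)]
side vial [([276.0, 170.0, 282.0, 188.0], 0.72)]
{'clock': 0.8, 'qpos': [-1.344, 0.521, -0.036, 1.6, 0.021, 1.021, -0.113], 'qd': [-0.002, 0.002, -0.001, -0.0, -0.001, -0.001, 0.001], 'joint_efforts': [-0.0, -92.676, 1.979, -37.022, 0.018, 0.002, 0.0], 'position': [0.183, 0.598, 0.231], 'tool_rot': [3.142, 0.0, 2.845], 'force': [0.189, -0.917, -0.351], 'moment': [0.003, 0.022, -0.006], 'finger_force': 0.0, 'grip_width': 0.085}
```

View pics/top0.png

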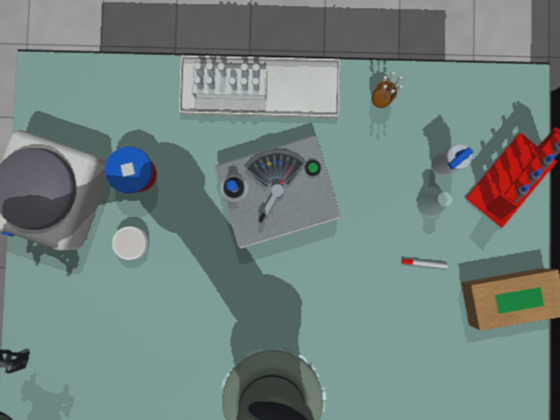

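View pics/side0.png

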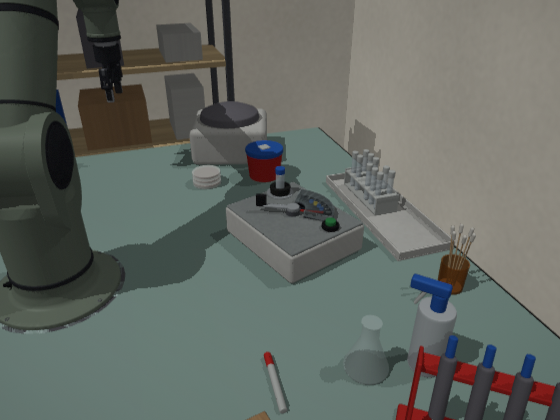

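```bash
python3 - <<'E'
from h import *
im,d=bot.grab_frame("top")
c=im[125:255,210:345]; cv2.imwrite("pics/topc.png",cv2.resize(c,None,fx=4.4,fy=4.4,interpolation=cv2.INTER_CUBIC)[:,:,::-1])
m=bot.trace("top","mixer")[0]["mask"]
P=np.array([px2w("top",u,v,d[v,u]) for v,u in zip(*np.where(m)) if d[v,u]>0])
D=P[abs(P[:,2]-.085)<.008]; print(len(P),len(D),np.median(D[:,2]))
r=cv2.minAreaRect((D[:,:2]*1000).astype(np.float32)); print(r, cv2.boxPoints(r))
for n,u,v,z in (("pivot",277.5,190,.1),("button",313,168,.107),("vial",233,186,.15),("paddle",262,215,.13)):
    print(n,plane("top",u,v,z).round(4), d[int(v),int(u)], px2w("top",u,v,d[int(v),int(u)]).round(4))
print(K("top")[0],-K("top")[3].T@K("top")[4])
E
```

```text
Traceback (most recent call last):
  File "h.py", line 6, in px2w
    f,cx,cy,R,t=K(c); return R.T@(np.array([(u-cx)/f*d,(v-cy)/f*d,d])-t)
                ~^^^
  File "h.py", line 4, in K
    p=bot.camera_params(c); return 210/np.tan(np.radians(p["fovy"])/2),p["cx"],p["cy"],np.array(p["R"]),np.array(p["t"])
ValueError: time passes only in moves, steps and waits
```

View pics/topc.png

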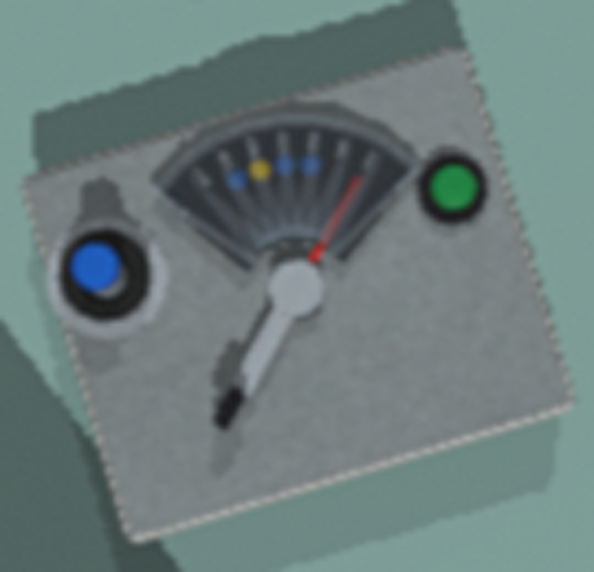

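The crop shows the lever pivot at crop (297,287), needle on the first notch (right), yellow pin at (260,170) = fifth notch (blue at 3, 4, 6): 4 clicks. Button (454,187), paddle (230,408).

```bash
sed -i '1i import functools' h.py; sed -i 's/^def K/@functools.lru_cache(None)\ndef K/' h.py; python3 - <<'E'
from h import *
im,d=bot.grab_frame("top")
m=bot.trace("top","mixer")[0]["mask"]
P=np.array([px2w("top",u,v,d[v,u]) for v,u in zip(*np.where(m)) if d[v,u]>0])
D=P[abs(P[:,2]-.085)<.008]; print(len(P),len(D),np.median(D[:,2]))
r=cv2.minAreaRect((D[:,:2]*1000).astype(np.float32)); print(r, cv2.boxPoints(r).round())
for n,u,v,z in (("pivot",210+297/4.4,125+287/4.4,.1),("yellow",210+260/4.4,125+170/4.4,.091),("button",210+454/4.4,125+187/4.4,.107),("vial",210+95/4.4,125+268/4.4,.159),("paddle",210+230/4.4,125+405/4.4,.133)):
    print(n,plane("top",u-.5,v-.5,z).round(4), px2w("top",u,v,d[int(v),int(u)]).round(4))
print(K("top")[0],-K("top")[3].T@K("top")[4])
E
```

```text
9053 6812 0.08529349213059495
((565.1587524414062, 1.8515472412109375), (228.25421142578125, 278.8456726074219), 18.735092163085938) [[ 412.   97.]
 [ 502. -167.]
 [ 718.  -94.]
 [ 628.  171.]]
pivot [0.5671 0.0012 0.1   ] [ 5.653e-01 -3.000e-04  1.064e-01]
yellow [0.6367 0.0251 0.091 ] [0.6332 0.0232 0.1062]
button [ 0.6274 -0.0888  0.107 ] [ 0.6257 -0.09    0.1103]
vial [0.5694 0.1134 0.159 ] [0.5682 0.1122 0.1588]
paddle [0.4958 0.0369 0.133 ] [0.4946 0.0357 0.1318]
499.728078801295 [ 0.45041675 -0.01773996  1.38229476]
```

```bash
cat >> h.py <<'E'
from scipy.spatial.transform import Rotation as Ro
PIV=np.array([.566,.0015]); YAW=.327
def goal(xyz,yaw):
    s=bot.observe(); R=Ro.from_euler("xyz",s["tool_rot"]); G=Ro.from_euler("xyz",[np.pi,0,yaw])
    return np.round(100*R.inv().apply(np.array(xyz)-s["position"]),2).tolist(), np.round((R.inv()*G).as_rotvec(),3).tolist()
def pushpose(mm,z=.113,r=.080):
    "TCP with finger side (14.5 mm) on paddle face (5 mm), lever turned mm/80 rad from start"
    a=np.pi-.8+YAW+mm/80; 
    p=PIV+r*np.array([np.cos(a),np.sin(a)])-.0195*np.array([-np.sin(a),np.cos(a)])
    return [*p,z],a
E
python3 - <<'E'
from h import *
p,a=pushpose(0); b=np.array([.4555,.89,0])
print(p,a); q=np.array(p)+b*.02; q[2]=.231; print(q,goal(q,a))
E
```

```text
[np.float64(0.5036669499449431), np.float64(0.05530372543638383), 0.113] 2.6685926535897933
[0.51277695 0.07310373 0.231     ] ([-46.9, -40.51, 0.03], [0.0, 0.0, 0.176])
```

>>> {"api": "move_arm", "payload": {
  "series": [
    [[-46.9,-40.5,0],[0,0,0.176],0],
    [[-46.9,-40.5,0],[0,0,0.176],0],
    [[-46.9,-40.5,0],[0,0,0.176],0],
    [[-46.9,-40.5,0],[0,0,0.176],0],
    [[-46.9,-40.5,0],[0,0,0.176],0],
    [[-46.9,-40.5,0],[0,0,0.176],0],
    [[-46.9,-40.5,0],[0,0,0.176],0],
    [[-46.9,-40.5,0],[0,0,0.176],0],
    [[-46.9,-40.5,0],[0,0,0.176],0],
    [[-46.9,-40.5,0],[0,0,0.176],0],
    [[-46.9,-40.5,0],[0,0,0.176],0],
    [[-46.9,-40.5,0],[0,0,0.176],0],
    [[-46.9,-40.5,0],[0,0,0.176],0],
    [[-46.9,-40.5,0],[0,0,0.176],0],
    [[-46.9,-40.5,0],[0,0,0.176],0],
    [[-46.9,-40.5,0],[0,0,0.176],0],
    [[-46.9,-40.5,0],[0,0,0.176],0],
    [[-46.9,-40.5,0],[0,0,0.176],0],
    [[-46.9,-40.5,0],[0,0,0.176],0],
    [[-46.9,-40.5,0],[0,0,0.176],0]
  ]
}}

```text
clock: 2.67
position: [0.5125, 0.0743, 0.2314]
tool_rot: [3.141, -0.0, 2.671]
force: [0.1, 0.3, -0.2]
grip_width: -0.0
finger_force: 0.0
```

Now straight down 11.8 cm to z 0.113.

>>> {"api": "move_arm", "payload": {
  "series": [
    [[0,0,3],[0,0,0],0],
    [[0,0,6],[0,0,0],0],
    [[0,0,8],[0,0,0],0],
    [[0,0,9.5],[0,0,0],0],
    [[0,0,11],[0,0,0],0],
    [[0,0,11.8],[0,0,0],0],
    [[0,0,11.8],[0,0,0],0],
    [[0,0,11.8],[0,0,0],0]
  ]
}}

```text
clock: 3.33
position: [0.5128, 0.0736, 0.1136]
tool_rot: [-3.141, -0.0, 2.669]
force: [1.0, -0.8, 0.8]
grip_width: -0.0001
finger_force: 0.0
```

```bash
python3 - <<'E'
from h import *
a,_=bot.grab_frame("top"); b,_=bot.grab_frame("side")
f=lambda c: cv2.resize(c,(400,400*c.shape[0]//c.shape[1]),interpolation=cv2.INTER_CUBIC)
A=f(a[125:255,210:345]); B=f(b[165:285,225:365]); h=min(len(A),len(B))
cv2.imwrite("pics/c1.png",np.hstack([A[:h],B[:h]])[:,:,::-1])
s=bot.observe(); print(s["position"],s["tool_rot"],s["force"])
p,y=pushpose(0); print(p,goal(p,y)); 
for mm in(4,8,12): p,y=pushpose(mm); print(mm,goal(p,y))
E
```

```text
[0.51323616 0.0734576  0.1141714 ] [3.14078496e+00 8.73665626e-04 2.66899715e+00] [ 0.31063795 -0.48641531  1.41524972]
[np.float64(0.5036669499449431), np.float64(0.05530372543638383), 0.113] ([0.03, -2.05, 0.12], [0.001, 0.001, 0.0])
4 ([0.11, -2.45, 0.12], [0.001, 0.001, -0.05])
8 ([0.18, -2.86, 0.11], [0.001, 0.001, -0.1])
12 ([0.23, -3.27, 0.11], [0.001, 0.001, -0.15])
```

View pics/c1.png

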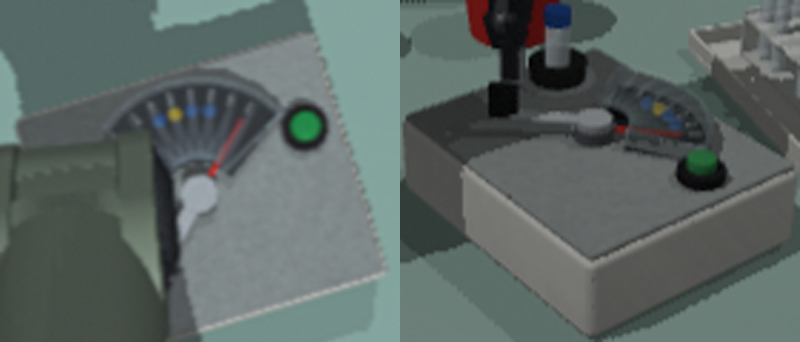

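Fingertip is beside the paddle, and the pointer is still on notch 1. Push to nominal 10 mm.

>>> {"api": "move_arm", "payload": {
  "series": [
    [[0,-0.7,0],[0,0,0],0],
    [[0,-1.4,0],[0,0,0],0],
    [[0,-2.05,0],[0,0,0],0],
    [[0.1,-2.45,0],[0,0,-0.05],0],
    [[0.18,-2.85,0],[0,0,-0.1],0],
    [[0.21,-3.06,0],[0,0,-0.125],0],
    [[0.21,-3.06,0],[0,0,-0.125],0],
    [[0.21,-3.06,0],[0,0,-0.125],0],
    [[0.21,-3.06,0],[0,0,-0.125],0]
  ]
}}

```text
clock: 4.18
position: [0.4973, 0.047, 0.1135]
tool_rot: [3.141, 0.0, 2.793]
force: [2.0, 1.9, 1.0]
grip_width: 0.0001
finger_force: 1.3
```

```bash
cat > st.py <<'E'
from h import *
import sys
s=bot.observe(); y=s["tool_rot"][2]%(2*np.pi); p=s["position"][:2]-PIV
t=np.array([-np.sin(y),np.cos(y)]); e=np.array([np.cos(y),np.sin(y)])
# lever angle from finger face position
ang=np.arctan2(p[1],p[0])%(2*np.pi)+np.arcsin(.0195/np.hypot(*p))
print("clk",s["clock"],"travel",round(80*(ang-(np.pi-.8+YAW)),1),"r",round(float(p@e),4),"z",s["position"][2].round(4),"Fpush",round(float(-s["force"][:2]@t),2),"F",s["force"].round(1),"yawmm",round(80*(y-(np.pi-.8+YAW)),1))
for mm in map(float,sys.argv[1:]): print(mm,goal(*pushpose(mm)))
# red pointer angle
for c in("top","side"):
    im,_=bot.grab_frame(c); h=cv2.cvtColor(im,cv2.COLOR_RGB2HSV).astype(int)
    m=((h[...,0]<8)|(h[...,0]>172))&(h[...,1]>110)&(h[...,2]>60); v,u=np.where(m)
    Q=np.array([plane(c,a,b,.095)[:2]-PIV for a,b in zip(u,v)]) if len(u) else np.zeros((0,2)); r=np.hypot(Q[:,0],Q[:,1]); k=(r>.03)&(r<.085)
    if k.sum(): print(c,k.sum(),"pointer rad",np.round(np.median(np.arctan2(Q[k,1],Q[k,0]))-YAW,2))
E
python3 st.py 14 18 22
```

```text
clk 4.1833 travel 10.1 r 0.0802 z 0.1135 Fpush 2.42 F [2.  1.9 1. ] yawmm 9.9
14.0 ([0.07, -0.39, 0.05], [0.0, 0.0, -0.051])
18.0 ([0.14, -0.79, 0.05], [0.0, 0.0, -0.101])
22.0 ([0.19, -1.2, 0.05], [0.0, 0.0, -0.151])
top 2 pointer rad -0.81
side 13 pointer rad -0.85
```

>>> {"api": "move_arm", "payload": {
  "series": [
    [[0.04,-0.2,0],[0,0,-0.025],0],
    [[0.07,-0.4,0],[0,0,-0.05],0],
    [[0.07,-0.4,0],[0,0,-0.05],0],
    [[0.07,-0.4,0],[0,0,-0.05],0],
    [[0.07,-0.4,0],[0,0,-0.05],0]
  ]
}}

```text
clock: 4.7
position: [0.4949, 0.0434, 0.1133]
tool_rot: [3.142, -0.0, 2.843]
force: [0.2, 3.5, 2.8]
grip_width: -0.0001
finger_force: 2.0
```

```bash
python3 st.py 18
```

```text
clk 4.7 travel 14.3 r 0.0803 z 0.1133 Fpush 3.41 F [0.2 3.5 2.8] yawmm 14.0
18.0 ([0.06, -0.37, 0.03], [0.0, -0.0, -0.05])
top 3 pointer rad -0.79
side 13 pointer rad -0.85
```

>>> {"api": "move_arm", "payload": {
  "series": [
    [[0.04,-0.2,0],[0,0,-0.025],0],
    [[0.07,-0.4,0],[0,0,-0.05],0],
    [[0.07,-0.4,0],[0,0,-0.05],0],
    [[0.07,-0.4,0],[0,0,-0.05],0],
    [[0.07,-0.4,0],[0,0,-0.05],0]
  ]
}}

```text
clock: 5.22
position: [0.493, 0.0398, 0.1133]
tool_rot: [3.142, -0.0, 2.894]
force: [-1.7, 6.0, 2.9]
grip_width: -0.0
finger_force: 2.6
```

```bash
python3 st.py 22
```

```text
clk 5.2167 travel 18.3 r 0.0801 z 0.1133 Fpush 5.43 F [-1.7  6.   2.9] yawmm 18.0
22.0 ([0.07, -0.37, 0.03], [0.0, -0.0, -0.05])
top 4 pointer rad -0.79
side 14 pointer rad -0.85
```

>>> {"api": "move_arm", "payload": {
  "series": [
    [[0.04,-0.2,0],[0,0,-0.025],0],
    [[0.07,-0.4,0],[0,0,-0.05],0],
    [[0.07,-0.4,0],[0,0,-0.05],0],
    [[0.07,-0.4,0],[0,0,-0.05],0],
    [[0.07,-0.4,0],[0,0,-0.05],0]
  ]
}}

```text
clock: 5.73
position: [0.4913, 0.0362, 0.1133]
tool_rot: [3.141, -0.0, 2.944]
force: [-1.1, 6.3, 4.2]
grip_width: -0.0002
finger_force: 3.1
```

```bash
python3 st.py
```

```text
clk 5.7333 travel 22.2 r 0.0801 z 0.1133 Fpush 5.95 F [-1.1  6.3  4.2] yawmm 22.0
top 5 pointer rad -0.79
side 14 pointer rad -0.83
```

>>> {"api": "move_arm", "payload": {
  "series": [
    [[0.04,-0.2,0],[0,0,-0.025],0],
    [[0.07,-0.4,0],[0,0,-0.05],0],
    [[0.07,-0.4,0],[0,0,-0.05],0],
    [[0.07,-0.4,0],[0,0,-0.05],0],
    [[0.07,-0.4,0],[0,0,-0.05],0]
  ]
}}

```text
clock: 6.25
position: [0.4896, 0.0324, 0.1132]
tool_rot: [3.141, -0.001, 2.994]
force: [-0.3, 3.3, 1.6]
grip_width: -0.0005
finger_force: 1.3
```

```bash
python3 st.py 30
```

```text
clk 6.25 travel 26.2 r 0.0801 z 0.1132 Fpush 3.23 F [-0.3  3.3  1.6] yawmm 26.0
30.0 ([0.08, -0.38, 0.02], [0.0, -0.001, -0.05])
top 2 pointer rad -0.61
```

```bash
python3 - <<'E'
from h import *
for mm in (30,34,38,42,46,48): print(mm,goal(*pushpose(mm)))
E
```

```text
30 ([0.09, -0.35, 0.02], [-0.0, -0.001, -0.05])
34 ([0.16, -0.76, 0.02], [-0.0, -0.001, -0.1])
38 ([0.2, -1.17, 0.02], [-0.0, -0.001, -0.15])
42 ([0.23, -1.58, 0.02], [-0.0, -0.001, -0.2])
46 ([0.23, -1.99, 0.02], [-0.0, -0.001, -0.25])
48 ([0.23, -2.19, 0.02], [-0.0, -0.001, -0.275])
```

>>> {"api": "move_arm", "payload": {
  "series": [
    [[0.04,-0.2,0],[0,0,-0.025],0],
    [[0.08,-0.38,0],[0,0,-0.05],0],
    [[0.12,-0.58,0],[0,0,-0.075],0],
    [[0.15,-0.78,0],[0,0,-0.1],0],
    [[0.18,-0.98,0],[0,0,-0.125],0],
    [[0.2,-1.18,0],[0,0,-0.15],0],
    [[0.22,-1.38,0],[0,0,-0.175],0],
    [[0.23,-1.6,0],[0,0,-0.2],0],
    [[0.23,-1.8,0],[0,0,-0.225],0],
    [[0.23,-2,0],[0,0,-0.25],0],
    [[0.23,-2,0],[0,0,-0.25],0],
    [[0.23,-2,0],[0,0,-0.25],0]
  ]
}}

```text
clock: 7.35
position: [0.4846, 0.013, 0.1133]
tool_rot: [3.141, -0.0, -3.038]
force: [-3.4, 7.9, 1.3]
grip_width: -0.0005
finger_force: 4.2
```

```bash
python3 st.py 54 58 62
```

```text
clk 7.35 travel 45.8 r 0.0798 z 0.1133 Fpush 8.24 F [-3.4  7.9  1.3] yawmm 46.2
54.0 ([0.18, -0.83, 0.03], [0.001, -0.0, -0.098])
58.0 ([0.22, -1.24, 0.03], [0.001, -0.0, -0.148])
62.0 ([0.25, -1.65, 0.03], [0.001, -0.0, -0.198])
side 1 pointer rad -0.58
```

```bash
cat > pic.py <<'E'
from h import *
import sys
a,_=bot.grab_frame("top"); b,_=bot.grab_frame("side")
f=lambda c: cv2.resize(c,(400,400*c.shape[0]//c.shape[1]),interpolation=cv2.INTER_CUBIC)
A=f(a[140:220,225:325]); B=f(b[180:240,275:350]); h=min(len(A),len(B))
cv2.imwrite(sys.argv[1],np.hstack([A[:h],B[:h]])[:,:,::-1])
E
python3 pic.py pics/c2.png
```

```text
(no output)
```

View pics/c2.png

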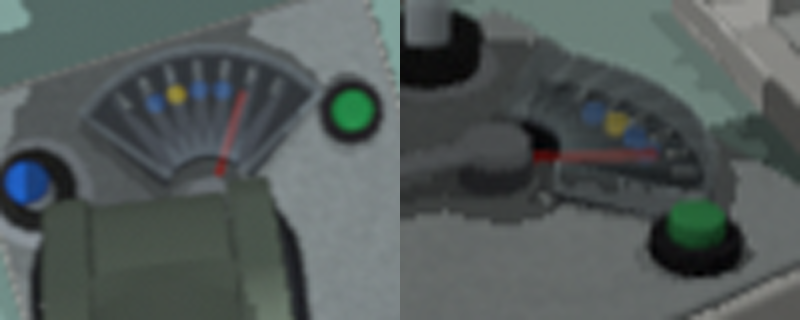

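```bash
sed -i 's/h\[...,1\]>110)&(h\[...,2\]>60)/h[...,1]>75)\&(h[...,2]>50)/' st.py; python3 st.py
```

```text
clk 7.55 travel 45.6 r 0.0798 z 0.1132 Fpush 9.23 F [-2.5  9.   1.2] yawmm 46.2
top 19 pointer rad -0.59
side 21 pointer rad -0.65
```

>>> {"api": "move_arm", "payload": {
  "series": [
    [[0.04,-0.16,0],[0,0,-0.02],0],
    [[0.06,-0.3,0],[0,0,-0.037],0],
    [[0.06,-0.3,0],[0,0,-0.037],0],
    [[0.06,-0.3,0],[0,0,-0.037],0],
    [[0.06,-0.3,0],[0,0,-0.037],0]
  ]
}}

```text
clock: 8.07
position: [0.4842, 0.0096, 0.1132]
tool_rot: [3.141, -0.0, -3.001]
force: [-2.8, 3.9, 2.1]
grip_width: -0.0001
finger_force: 2.5
```

```bash
python3 st.py 52 54
```

```text
clk 8.0667 travel 49.1 r 0.0799 z 0.1132 Fpush 4.25 F [-2.8  3.9  2.1] yawmm 49.1
52.0 ([0.08, -0.29, 0.02], [0.0, -0.0, -0.036])
54.0 ([0.12, -0.49, 0.02], [0.0, -0.0, -0.061])
top 13 pointer rad -0.4
side 15 pointer rad -0.43
```

Click 2 (pointer −0.4). Intervals vary, so I keep small steps with a check after each.

>>> {"api": "move_arm", "payload": {
  "series": [
    [[0.06,-0.2,0],[0,0,-0.025],0],
    [[0.1,-0.4,0],[0,0,-0.05],0],
    [[0.1,-0.4,0],[0,0,-0.05],0],
    [[0.1,-0.4,0],[0,0,-0.05],0]
  ]
}}

```text
clock: 8.5
position: [0.4838, 0.0055, 0.1132]
tool_rot: [3.141, -0.0, -2.951]
force: [-1.8, 5.3, 1.7]
grip_width: -0.0
finger_force: 3.0
```

```bash
python3 st.py 57
```

```text
clk 8.5 travel 53.1 r 0.0799 z 0.1132 Fpush 5.52 F [-1.8  5.3  1.7] yawmm 53.1
57.0 ([0.1, -0.4, 0.02], [0.0, -0.0, -0.049])
top 11 pointer rad -0.4
side 15 pointer rad -0.43
```

>>> {"api": "move_arm", "payload": {
  "series": [
    [[0.06,-0.2,0],[0,0,-0.025],0],
    [[0.08,-0.4,0],[0,0,-0.05],0],
    [[0.08,-0.4,0],[0,0,-0.05],0],
    [[0.08,-0.4,0],[0,0,-0.05],0]
  ]
}}

```text
clock: 8.93
position: [0.4838, 0.0016, 0.1132]
tool_rot: [3.141, -0.0, -2.901]
force: [-1.3, 7.1, 1.5]
grip_width: 0.0001
finger_force: 3.6
```

```bash
python3 st.py 61
```

```text
clk 8.9333 travel 56.9 r 0.0798 z 0.1132 Fpush 7.18 F [-1.3  7.1  1.5] yawmm 57.1
61.0 ([0.1, -0.41, 0.02], [0.0, -0.0, -0.049])
top 11 pointer rad -0.4
side 15 pointer rad -0.43
```

>>> {"api": "move_arm", "payload": {
  "series": [
    [[0.06,-0.2,0],[0,0,-0.025],0],
    [[0.08,-0.4,0],[0,0,-0.05],0],
    [[0.08,-0.4,0],[0,0,-0.05],0],
    [[0.08,-0.4,0],[0,0,-0.05],0]
  ]
}}

```text
clock: 9.37
position: [0.4838, -0.0024, 0.1132]
tool_rot: [3.141, -0.0, -2.851]
force: [-3.2, 8.2, 3.3]
grip_width: 0.0
finger_force: 4.1
```

```bash
python3 st.py 65
```

```text
clk 9.3667 travel 60.7 r 0.0798 z 0.1132 Fpush 8.78 F [-3.2  8.2  3.3] yawmm 61.1
65.0 ([0.1, -0.43, 0.02], [0.001, -0.0, -0.049])
top 13 pointer rad -0.39
side 16 pointer rad -0.43
```

>>> {"api": "move_arm", "payload": {
  "series": [
    [[0.06,-0.2,0],[0,0,-0.025],0],
    [[0.08,-0.4,0],[0,0,-0.05],0],
    [[0.08,-0.4,0],[0,0,-0.05],0],
    [[0.08,-0.4,0],[0,0,-0.05],0]
  ]
}}

```text
clock: 9.8
position: [0.4842, -0.0068, 0.1132]
tool_rot: [3.141, -0.001, -2.801]
force: [-2.8, 5.0, 1.4]
grip_width: 0.0
finger_force: 2.5
```

```bash
python3 st.py 68
```

```text
clk 9.8 travel 65.1 r 0.0798 z 0.1132 Fpush 5.62 F [-2.8  5.   1.4] yawmm 65.1
68.0 ([0.08, -0.29, 0.02], [0.0, -0.001, -0.036])
top 14 pointer rad -0.2
side 13 pointer rad -0.2
```

Click 3 (−0.2). One more.

>>> {"api": "move_arm", "payload": {
  "series": [
    [[0.06,-0.2,0],[0,0,-0.025],0],
    [[0.1,-0.4,0],[0,0,-0.05],0],
    [[0.1,-0.4,0],[0,0,-0.05],0],
    [[0.1,-0.4,0],[0,0,-0.05],0]
  ]
}}

```text
clock: 10.23
position: [0.4847, -0.0108, 0.1132]
tool_rot: [3.141, -0.0, -2.751]
force: [-2.5, 6.0, 1.6]
grip_width: -0.0001
finger_force: 3.0
```

```bash
python3 st.py 73
```

```text
clk 10.2333 travel 69.0 r 0.0799 z 0.1132 Fpush 6.47 F [-2.5  6.   1.6] yawmm 69.1
73.0 ([0.1, -0.4, 0.02], [0.0, -0.0, -0.049])
top 14 pointer rad -0.2
side 12 pointer rad -0.2
```

>>> {"api": "move_arm", "payload": {
  "series": [
    [[0.06,-0.2,0],[0,0,-0.025],0],
    [[0.07,-0.3,0],[0,0,-0.037],0],
    [[0.07,-0.3,0],[0,0,-0.037],0],
    [[0.07,-0.3,0],[0,0,-0.037],0]
  ]
}}

```text
clock: 10.67
position: [0.4851, -0.0137, 0.1132]
tool_rot: [3.141, -0.0, -2.714]
force: [-2.7, 6.2, 1.7]
grip_width: -0.0001
finger_force: 3.4
```

```bash
python3 st.py 75
```

```text
clk 10.6667 travel 71.8 r 0.0799 z 0.1132 Fpush 6.76 F [-2.7  6.2  1.7] yawmm 72.0
75.0 ([0.08, -0.32, 0.02], [0.0, -0.0, -0.037])
top 14 pointer rad -0.19
side 11 pointer rad -0.2
```

>>> {"api": "move_arm", "payload": {
  "series": [
    [[0.05,-0.2,0],[0,0,-0.025],0],
    [[0.07,-0.3,0],[0,0,-0.037],0],
    [[0.07,-0.3,0],[0,0,-0.037],0],
    [[0.07,-0.3,0],[0,0,-0.037],0]
  ]
}}

```text
clock: 11.1
position: [0.4857, -0.0166, 0.1132]
tool_rot: [3.141, -0.0, -2.677]
force: [-2.3, 7.4, 1.7]
grip_width: -0.0001
finger_force: 3.8
```

```bash
python3 st.py 78
```

```text
clk 11.1 travel 74.7 r 0.0798 z 0.1132 Fpush 7.65 F [-2.3  7.4  1.7] yawmm 75.0
78.0 ([0.08, -0.33, 0.02], [0.001, -0.0, -0.038])
top 14 pointer rad -0.19
side 12 pointer rad -0.2
```

>>> {"api": "move_arm", "payload": {
  "series": [
    [[0.05,-0.2,0],[0,0,-0.025],0],
    [[0.07,-0.3,0],[0,0,-0.037],0],
    [[0.07,-0.3,0],[0,0,-0.037],0],
    [[0.07,-0.3,0],[0,0,-0.037],0]
  ]
}}

```text
clock: 11.53
position: [0.4864, -0.0194, 0.1132]
tool_rot: [3.141, -0.0, -2.64]
force: [-3.0, 6.9, 1.2]
grip_width: 0.0
finger_force: 4.2
```

```bash
python3 st.py 81
```

```text
clk 11.5333 travel 77.6 r 0.0798 z 0.1132 Fpush 7.51 F [-3.   6.9  1.2] yawmm 78.0
81.0 ([0.08, -0.34, 0.02], [0.001, -0.0, -0.038])
top 14 pointer rad -0.19
side 13 pointer rad -0.2
```

>>> {"api": "move_arm", "payload": {
  "series": [
    [[0.05,-0.2,0],[0,0,-0.025],0],
    [[0.07,-0.3,0],[0,0,-0.037],0],
    [[0.07,-0.3,0],[0,0,-0.037],0],
    [[0.07,-0.3,0],[0,0,-0.037],0]
  ]
}}

```text
clock: 11.97
position: [0.4874, -0.0229, 0.1132]
tool_rot: [3.141, -0.0, -2.604]
force: [-0.8, 4.3, 0.9]
grip_width: -0.0001
finger_force: 2.5
```

```bash
python3 st.py 84
```

```text
clk 11.9667 travel 81.0 r 0.08 z 0.1132 Fpush 4.11 F [-0.8  4.3  0.9] yawmm 80.9
84.0 ([0.07, -0.3, 0.02], [0.0, -0.0, -0.039])
top 18 pointer rad -0.0
side 15 pointer rad -0.0
```

Pointer is over the yellow pin (0.0 rad). Let go, then rise.

>>> {"api": "move_arm", "payload": {
  "series": [
    [[0,0.4,0],[0,0,0],0],
    [[0,0.8,0],[0,0,0],0],
    [[0,1.2,0],[0,0,0],0],
    [[0,1.6,0],[0,0,0],0],
    [[0,2.1,0],[0,0,0],0],
    [[0,2.7,0],[0,0,0],0],
    [[0,3.6,0],[0,0,0],0],
    [[0,4.5,0],[0,0,0],0],
    [[0,4.5,0],[0,0,0],0],
    [[0,4.5,-3],[0,0,0],0],
    [[0,4.5,-6],[0,0,0],0],
    [[0,4.5,-9],[0,0,0],0],
    [[0,4.5,-9],[0,0,0],0],
    [[0,4.5,-9],[0,0,0],0]
  ]
}}

```text
clock: 13.23
position: [0.4653, 0.0161, 0.2047]
tool_rot: [-3.14, 0.003, -2.604]
force: [1.2, -0.2, -0.3]
grip_width: -0.0004
finger_force: 0.0
```

```bash
python3 st.py; python3 pic.py pics/c3.png; python3 - <<'E'
from h import *
b=PIV+np.array([[np.cos(YAW),-np.sin(YAW)],[np.sin(YAW),np.cos(YAW)]])@[0,0]
im,d=bot.grab_frame("top"); h=cv2.cvtColor(im,cv2.COLOR_RGB2HSV); m=(abs(h[...,0].astype(int)-65)<15)&(h[...,1]>130); m[:140]=0;m[200:]=0;m[:,:290]=0;m[:,340:]=0
v,u=np.where(m); B=plane("top",u.mean(),v.mean(),.107); print(len(u),B)
print(goal([B[0],B[1],.2],bot.observe()["tool_rot"][2]))
E
```

```text
clk 13.2333 travel 41.8 r 0.0791 z 0.2047 Fpush -0.77 F [ 1.2 -0.2 -0.3] yawmm 80.8
top 17 pointer rad -0.01
side 15 pointer rad -0.0
93 [ 0.62719731 -0.08904737  0.107     ]
([-8.64, -17.37, 0.22], [0.001, -0.002, -0.0])
```

View pics/c3.png

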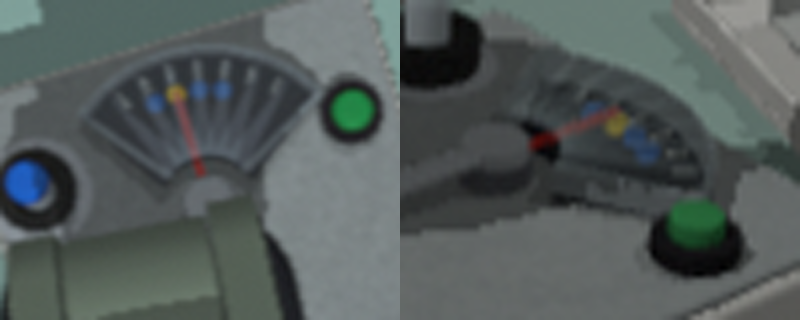

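Pointer lies over the yellow pin at (177,95) and the lever is free. Now to the button.

>>> {"api": "move_arm", "payload": {
  "series": [
    [[-1.7,-3.4,0],[0,0,0],0],
    [[-3.5,-7,0],[0,0,0],0],
    [[-5.2,-10.4,0],[0,0,0],0],
    [[-7,-14,0],[0,0,0],0],
    [[-8.6,-17.4,0],[0,0,0],0],
    [[-8.6,-17.4,0],[0,0,0],0],
    [[-8.6,-17.4,3],[0,0,0],0],
    [[-8.6,-17.4,6],[0,0,0],0],
    [[-8.6,-17.4,8],[0,0,0],0],
    [[-8.6,-17.4,8],[0,0,0],0],
    [[-8.6,-17.4,8],[0,0,0],0],
    [[-8.6,-17.4,8],[0,0,0],0]
  ]
}}

```text
clock: 14.48
position: [0.628, -0.0895, 0.1243]
tool_rot: [-3.141, 0.001, -2.604]
force: [-0.5, -0.5, 0.7]
grip_width: -0.0001
finger_force: 0.0
```

```bash
python3 - <<'E'
from h import *
print(goal([.6268,-.089,.0995],bot.observe()["tool_rot"][2]), bot.observe()["position"],bot.observe()["force"])
E
```

```text
([0.08, 0.11, 2.48], [-0.001, 0.001, -0.0]) [ 0.62804169 -0.08948322  0.12428806] [-0.50958474 -0.54256265  0.69335432]
```

>>> {"api": "move_arm", "payload": {
  "series": [
    [[0,0,0.8],[0,0,0],0],
    [[0,0,1.4],[0,0,0],0],
    [[0,0,1.8],[0,0,0],0],
    [[0,0,2.1],[0,0,0],0],
    [[0,0,2.4],[0,0,0],0],
    [[0,0,2.5],[0,0,0],0],
    [[0,0,2.5],[0,0,0],0],
    [[0,0,2.5],[0,0,0],0],
    [[0,0,2.5],[0,0,0],0]
  ]
}}

```text
clock: 15.23
position: [0.6279, -0.0896, 0.1005]
tool_rot: [-3.141, 0.001, -2.605]
force: [-13.3, 1.4, 36.2]
grip_width: -0.0
finger_force: 18.1
```

The button is bottomed (z 0.1005, force well over 5 N). Lift off.

>>> {"api": "move_arm", "payload": {
  "series": [
    [[0,0,-0.5],[0,0,0],0],
    [[0,0,-2],[0,0,0],0],
    [[0,0,-5],[0,0,0],0],
    [[0,0,-8],[0,0,0],0],
    [[0,3,-10],[0,0,0],0],
    [[2,6,-12],[0,0,0],0],
    [[4,9,-12],[0,0,0],0],
    [[6,12,-12],[0,0,0],0],
    [[6,14,-12],[0,0,0],0],
    [[6,14,-12],[0,0,0],0],
    [[6,14,-12],[0,0,0],0],
    [[6,14,-12],[0,0,0],0]
  ]
}}

```text
clock: 16.23
position: [0.5048, -0.0003, 0.2184]
tool_rot: [-3.141, 0.0, -2.605]
force: [-0.6, 0.0, 0.6]
grip_width: 0.0002
finger_force: 0.0
```

```bash
python3 st.py; python3 pic.py pics/c4.png
```

```text
clk 16.2333 travel 66.1 r 0.0535 z 0.2184 Fpush 0.32 F [-0.6  0.   0.6] yawmm 80.8
top 11 pointer rad -0.01
side 15 pointer rad -0.0
```

View pics/c4.png

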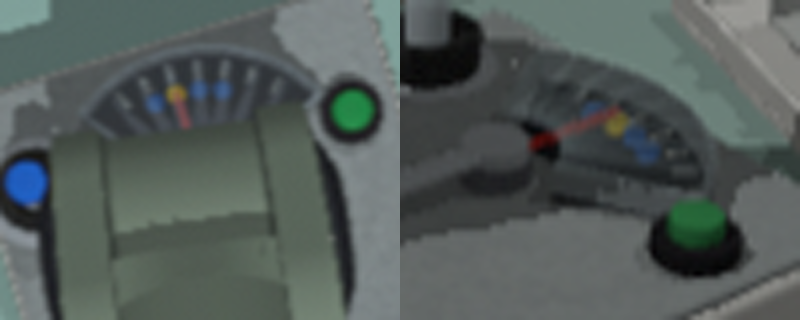

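The pointer is over the yellow pin (177,95), the button is up again (side view 697,222), and the arm is clear of everything.

```bash
python3 -c "
from workcell import bot; print(bot.job_done())"
```

```text
the job is handed in; nothing more can be done
None
```

The pointer was set over the yellow pin (fifth notch, four clicks), the lever let go, the green button pressed fully once and back up, and the job handed in at about 16 s; no verdict came back.

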